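Vent the leak-test gauge and reset its peak pointer

TASK

Get the leak-test gauge on the bench ready for its next run: first vent it by pressing the spring pedal all the way down to its stop for a moment and letting it come right up again, then turn the peak-reset knob on the sloping dial anticlockwise all the way back to its zero stop and lean on it there with about 10 N for a moment so that it is truly home, without ever forcing it. Leave the knob at zero and do not disturb the flask, the brass weight or the dish standing around the gauge.

Things in the scene. Friction and masses are not known exactly. Their poses are not given: they have to be found in the camera images.
- stand: gauge stand, fixed: steel base plate 140 (x) by 250 (y) by 8 mm, on its left half a grey console with a round white dial (104 mm over the bezel), on its right half a vent valve with a pedal. Origin: centre of its underside; x away from the robot at yaw 0, y left, z up. The dial faces up and leans to the operator: its normal is z tipped 20 degrees (0.349 rad) towards the stand's -x.
- dial_axis (a point): where the knob's axis meets the console's sloping surface, centre of the dial, at (0, 62, 62) mm in the stand's frame. Heights on the dial count from here along the dial's normal: white face 5.6 mm, arm and hub top 13 to 14 mm, post top 38 mm; nothing else is above 14 mm.
- knob_post (a point): centre line of the knob's upright post, at height 26 mm, 34 mm from the knob's axis; moves with the knob. The post is a round black pin, 10 mm diameter, parallel to the axis, height 13 to 38 mm, near the end of a dark steel arm 42 mm long, 10 mm wide, at height 7 to 13 mm, that turns on a low hub and serves as pointer.
- knob (a joint): peak-reset knob, rad: 0 = on the rigid zero stop (small pin on the dial), growing clockwise from above, to 4.7. At 0 the arm points 135 degrees anticlockwise from the dial's uphill line (stand's x in the dial plane): lower left. It stays where left; friction takes 3 N at the post. Home: within 0.04 rad with 6 N or more on the knob; over 60 N of pushing or squeezing is forcing it.
- pedal (a joint): angle of the vent pedal in rad: 0 = up (at rest, its front end raised by 0.3 rad), 0.3 = fully down, level, at its stop. A spring returns it; pressing at pedal_tread takes about 4 N to start and 8 to 9 N to reach the stop.
- pedal_tread (a point): point on top of the black rubber tread, mid-width, 80 mm from the hinge line; 62 mm above the bench at rest, 38 mm when fully pressed. The pedal is a steel plate 104 mm long, 52 mm wide, hinged at its far end at (52, -70, 30) mm in the stand's frame, axis along the stand's y; the tread covers the front 46 mm.
- flask: small conical glass flask, 51 mm diameter, 85 mm tall, loose, standing behind the stand; origin at the centre of its underside. Bystander.
- weight: brass laboratory weight with a knob head, 22 mm diameter, 30 mm tall, loose, to the left of the stand; origin at the centre of its underside. Bystander.
- dish: round covered culture dish, 65 mm diameter, 14 mm high, loose, to the right of the stand; origin at the centre of its underside. Bystander.

How it is judged:
On the way, in this order (a step that is already met when the one before it is completed fails the run):
1. the vent pedal is pressed down to its stop (value of joint pedal above 0.27 rad), for 0.2 s.
2. the pedal is let up again (value of joint pedal below 0.04 rad), for 0.1 s.
3. the knob is pushed home against its zero stop with at least 6 N (value of joint knob below 0.04 rad and contact force between the fingers and knob above 6 N), for 0.2 s.
At the end, for the whole second after the job is handed in: the knob rests within 0.04 rad of its zero stop and the pedal is up (within 0.04 rad) (value of joint each of knob, pedal below 0.04 rad); the robot touches nothing.
It fails at once if the knob is forced (more than 60 N on it) (contact force between anything else and knob above 60 N).
It fails at once if the flask, the weight or the dish is disturbed (moved more than 20 mm) (distance of any of flask, weight, dish from where it was at the start of the episode above 0.02 m).
It also fails if it takes over 70 s, if anything falls off the work surface, if the arm or the gripper's body presses on something with over 40 N, if the wrist force passes 120 N, or if a joint passes its speed limit or range.

ROBOT

A 7-joint arm with a two-finger parallel gripper is mounted at the origin on a cart in front of the work surface, level with it; the furniture and walls round the work are solid. World frame = base frame: x ahead of the robot, y to its left, z up, the work surface at z = 0. Lengths are in m, angles in rad, forces in N, time in s.
With the tool pointing down it reaches from about 0.425 to 0.875 m from the base axis. Payload 4.7 kg.
Tool frame: the origin (TCP) lies between the finger pads; the fingertips stand 14 mm ahead of it and the grasp point (between the pads) lies 5 mm behind it; z points along the fingers, y is the line along which they close (so a half turn about z gives the same grasp; the last joint's range is limited). The gripper opens to 87 mm and grips with 3 to 60 N. Pads are 19 mm wide; open, the fingers measure 117 mm over their backs; the gripper's body (75 mm by 190 mm) begins 51 mm behind the grasp point.
Start: joints at [1.16, 0.321, -0.07, 1.45, 0.023, 1.371, -0.057], TCP at [0.268, -0.592, 0.237] pointing down, gripper open.
Joint ranges: [-2.86, 2.86], [-0.3, 2.09], [-1.38, 1.24], [0.06, 2.45], [-1.56, 4.7], [0.09, 2.05], [-2.69, 2.69]. Speed limits (rad/s): [2.57, 2.57, 3.14, 3.14, 3.14, 3.14, 3.14].

INTERFACE

Orientations are given as a rotation vector (axis times angle).
In Python, from bench import get_state, get_image, camera_params, close_job gives the robot as it stands. The module is installed in compiled form; this text tells all that it offers.
- The arm moves only by the tool arm_command, never from a script. Its argument "motion" is a list of rows, each a list of 5 numbers: the finger opening in mm, from 0 to 87, then the shift along the tool's x, y, z in mm, then the turn about the tool's z in degrees. In form: [[gripper, x, y, z, spin], ...]. A call has 1 to 5 rows; each row is the pose to reach, as a shift and turn from the pose commanded when the call began, along the tool's axes at that moment; what a row does not reach only later rows make up. A row lasts 1/12 s, in which the tool goes at most 41.7 mm and 7.16 degrees, less where a joint would pass 70% of its speed; a pose out of reach is approached as far as the arm can. A call with a gripper value outside its range is refused whole. The fingers move at their own pace and stop on an object; "newtons" is the grip in N (left out, the last holds). Time passes only in rows, so rows that repeat a pose let the fingers close. It gives the time, the measured TCP pose, the force, the opening and the grip force at its end, in the units of the state.
- get_state(): the state, without advancing time (a new reading comes with each control period).
- get_image(name): name is "side" or "top"; returns (picture, depth): 400x640x3 uint8, red, green, blue; 400x640 float32, m along the optical axis (not along the pixel's ray), 0 where there is no reading.
- camera_params(name): a dict with "intrinsics" (3x3 intrinsics, pixels), "extrinsics" (4x4, takes a point from camera to world coordinates). Camera axes: x right, y down, z forward; pixel columns grow to the right and rows downward; lengths in m; the calibration is good to about 2 mm. A picture is of the moment at which its call begins. camera_params takes no time and is no camera call.
- close_job(): hands the job in; it is judged then, once.
The state is a dict: "time": time; "joint_positions": joint angles; "qd": joint speeds; "joint_torque": joint torques, N m; "position": TCP position; "tool_rot": TCP orientation; "ft_force": force on the tool from outside, world axes, zero at the start; "torque": the same for the moment, N m; "grip_width": opening from 0.0 (shut) to 1.0 (fully open); "grip_force": force on a finger pad.
Only numpy, scipy, OpenCV 4.12 (cv2) and the standard library are available. Lean on these libraries where they do the work, as an engineer would, in place of code of your own. Each camera call takes 0.05 s, during which the arm holds its last target. There are 200 camera calls.

## Working session

There is one attempt and no reset: what is moved stays moved. The work goes in short steps, Python scripts to look and compute and a tool call to move; the robot and the scene stay as the last step left them, time stands still between calls to the robot, and variables do not carry over. Pictures are saved under pics/ and viewed, at most 10 in all, crops included, and the job is handed in when it is done.

Besides the shell and the picture viewer there is one more tool, called in YAML: its name, and indented under it one key for each argument. arm_command: Moves the arm, as the interface text tells. Its arguments: {"type":"object","properties":{"motion":{"type":"array"},"newtons":{"type":"number"}},"required":["motion"]}

```bash
mkdir -p pics
python3 - <<'E'
from bench import *
import cv2,numpy as np
for n in("top","side"):
    p,d=get_image(n); cv2.imwrite(f"pics/{n}0.png",p[:,:,::-1]); np.save(f"{n}0.npy",d)
    c=camera_params(n); print(n,c["intrinsics"],c["extrinsics"])
s=get_state(); print(s)
E
```

```text
top [[370.38528543   0.         320.88092153]
 [  0.         370.38528543 197.24878578]
 [  0.           0.           1.        ]] [[ 0.00155781 -0.98635571  0.16462076  0.3808409 ]
 [-0.99944306  0.00395176  0.03313547 -0.19361672]
 [-0.0333339  -0.1645807  -0.98580021  0.92285439]
 [ 0.          0.          0.          1.        ]]
side [[444.45617493   0.         321.88577117]
 [  0.         444.45617493 193.2247226 ]
 [  0.           0.           1.        ]] [[-0.79955002 -0.25842751  0.54215772  0.03827177]
 [-0.6004454   0.32349625 -0.73131081  0.49174272]
 [ 0.01360484 -0.91025568 -0.41382304  0.44234341]
 [ 0.          0.          0.          1.        ]]
{'time': 0.1, 'joint_positions': array([ 1.16011122,  0.32177526, -0.07010432,  1.45153353,  0.02257029,
        1.37080451, -0.05689131]), 'qd': array([ 1.43475590e-04, -2.78811017e-03,  7.72626723e-05, -4.14164144e-03,
        1.96371852e-03,  1.90254990e-03,  2.75111336e-04]), 'joint_torque': array([ 1.63727095e-04, -4.92571235e+01, -4.05682828e-01, -3.13395488e+01,
       -6.41021482e-02,  3.95464129e-02,  9.96793415e-05]), 'position': array([ 0.26766665, -0.59181811,  0.23556365]), 'tool_rot': array([-3.06933871e+00, -6.61965809e-01,  6.60940827e-04]), 'ft_force': array([-0.19636419, -0.14186984, -0.02215068]), 'torque': array([0.01514206, 0.00332498, 0.02461103]), 'grip_force': 0.0, 'grip_width': 0.998071134137729}
```

View pics/top0.png

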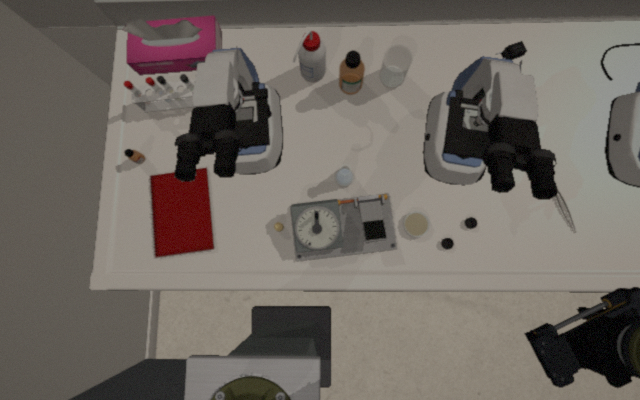

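View pics/side0.png

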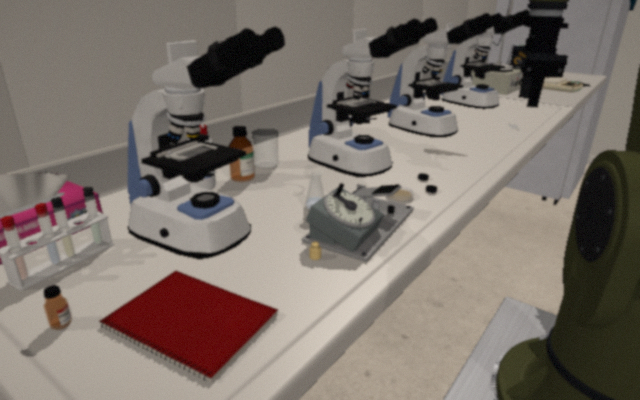

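Run:
```python
import cv2
p=cv2.imread("pics/top0.png"); cv2.imwrite("pics/t0c.png",cv2.resize(p[160:270,265:435],None,fx=4.7,fy=4.7,interpolation=cv2.INTER_CUBIC))
p=cv2.imread("pics/side0.png"); cv2.imwrite("pics/s0c.png",cv2.resize(p[165:275,290:440],None,fx=5,fy=5,interpolation=cv2.INTER_CUBIC))
```

```text
(no output)
```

View pics/t0c.png

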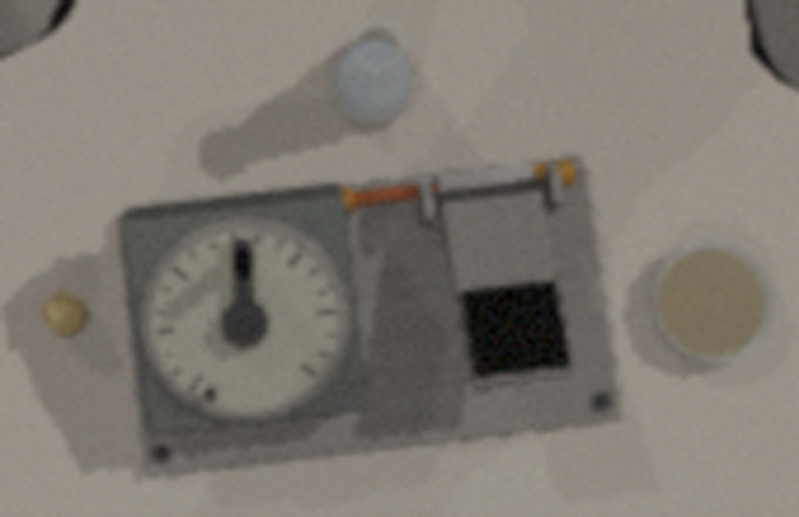

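View pics/s0c.png

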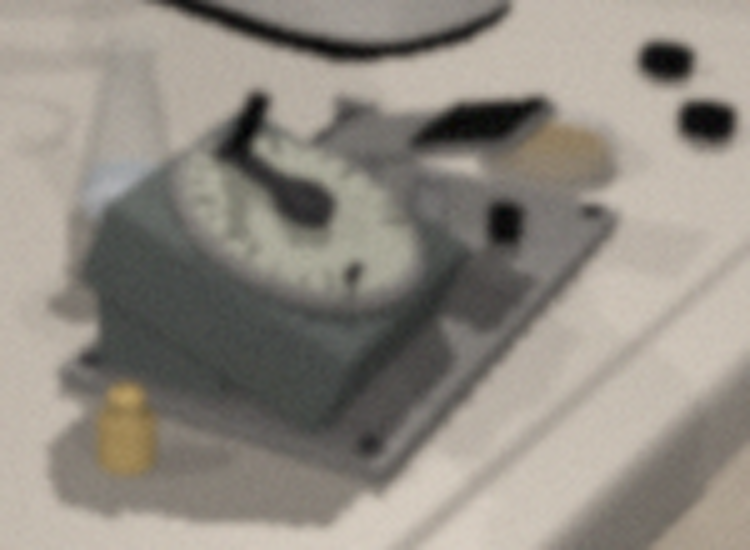

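```bash
cat > h.py <<'E'
import numpy as np, cv2
from scipy.optimize import least_squares
from scipy.spatial.transform import Rotation as R
from bench import camera_params
C={n:camera_params(n) for n in("top","side")}
def proj(n,P):
    E=np.linalg.inv(C[n]["extrinsics"]); q=C[n]["intrinsics"]@(E[:3,:3]@P+E[:3,3]); return q[:2]/q[2]
a=np.radians(20); N=np.array([-np.sin(a),0,np.cos(a)]); U=np.array([np.cos(a),0,np.sin(a)]); Y=np.array([0,1.,0])
A=np.array([0,.062,.062])
def post(k,h=.026,r=.034):
    t=np.radians(135)-k; return A+h*N+r*(np.cos(t)*U+np.sin(t)*Y)
def w(v,P): return R.from_euler('z',v[2]).apply(P)+[v[0],v[1],0]
E
python3 - <<'E'
from h import *
T=lambda u,v:np.array([265+u/4.7-.4,160+v/4.7-.4]); S=lambda u,v:np.array([290+u/5-.4,165+v/5-.4])
def ped(s,y,th=.3): # s from hinge
    return np.array([.052-s*np.cos(th),-.07+y,.030+s*np.sin(th)+.008*np.cos(th)])
obs=[("top",T(147,475),[-.07,.125,.008]),("top",T(618,415),[-.07,-.125,.008]),("top",T(580,157),[.07,-.125,.008]),("top",T(244,323),A+.014*N),
("side",S(380,487),[-.07,.125,.006]),("side",S(64,378),[.07,.125,.006]),("side",S(617,215),[-.07,-.125,.008]),("side",S(303,200),A+.014*N),
("top",T(515,330),ped(.080,0))]
def f(v): return np.concatenate([proj(n,w(v,np.array(P)))-o for n,o,P in obs]+[proj("top",w(v,post(v[3],.036)))-T(242,250),proj("side",w(v,post(v[3],.037)))-S(257,103)])
r=least_squares(f,[.5,-.2,.1,2.3],loss="soft_l1"); print(r.x,np.round(r.fun.reshape(-1,2),1))
v=r.x
print("tread",w(v,ped(.08,0)),"axis",w(v,A),"pin",proj("top",w(v,post(0,.006,.04))),"post",w(v,post(v[3])),"post0",w(v,post(0)))
from bench import get_state
s=get_state();print(R.from_rotvec(s["tool_rot"]).as_matrix().round(3))
# bystanders
for n,p,z in(("dish",T(710,305),.014),("weight",T(65,313),.03),("flask",T(375,83),.085)):
    E=C["top"]["extrinsics"];d=E[:3,:3]@np.linalg.solve(C["top"]["intrinsics"],[*p,1]);print(n,E[:3,3]+d*(z-E[2,3])/d[2])
E
```

```text
[ 0.46123001 -0.21491607  0.12280139  2.48100736] [[-1.1  0.2]
 [ 0.6  0.4]
 [-0.  -0.9]
 [-0.6  0.6]
 [ 0.2 -2.6]
 [-2.6 -1.3]
 [-0.2 -1.6]
 [ 0.2 -1.3]
 [-0.3  1. ]
 [-0.2  3.9]
 [-0.1 -1.2]]
tread [ 0.44556155 -0.28738106  0.06128431] axis [ 0.45363545 -0.15338297  0.062     ] pin [305.46001924 241.20690574] post [ 0.47679064 -0.15478985  0.09797023] post0 [ 0.41944334 -0.13337899  0.07820929]
[[ 0.911  0.412 -0.001]
 [ 0.412 -0.911  0.002]
 [-0.    -0.002 -1.   ]]
dish [ 0.46434064 -0.3943944   0.014     ]
weight [ 0.45924049 -0.06079463  0.03      ]
flask [ 0.56736363 -0.21972449  0.085     ]
```

arm_command:
  motion:
    - [0,28,-20,0,0]
    - [0,56,-40,0,0]
    - [0,84,-60,0,0]
    - [0,112,-80,0,0]
    - [0,140,-100,0,0]
  newtons: 10

```text
time: 0.52
position: [0.3546, -0.4417, 0.2361]
tool_rot: [-3.07, -0.662, 0.001]
ft_force: [0.1, -0.9, 0.6]
grip_width: 0.711
grip_force: 0.0
```

arm_command:
  motion:
    - [0,30,-21,0,0]
    - [0,60,-42,0,0]
    - [0,90,-63,0,0]
    - [0,120,-84,0,0]
    - [0,147,-104,0,0]

```text
time: 0.93
position: [0.446, -0.2858, 0.2363]
tool_rot: [-3.07, -0.664, 0.0]
ft_force: [0.5, -0.6, 0.1]
grip_width: 0.327
grip_force: 0.0
```

arm_command:
  motion:
    - [0,0,0,30,0]
    - [0,0,0,60,0]
    - [0,0,0,90,0]
    - [0,0,0,120,0]
    - [0,0,0,120,0]

```text
time: 1.35
position: [0.4411, -0.2855, 0.1104]
tool_rot: [-3.063, -0.661, 0.013]
ft_force: [-1.7, 0.9, -0.0]
grip_width: 0.022
grip_force: 0.0
```

arm_command:
  motion:
    - [0,0,0,20,0]
    - [0,0,0,30,0]
    - [0,0,0,40,0]
    - [0,0,0,45,0]
    - [0,0,0,50,0]

```text
time: 1.77
position: [0.4453, -0.2887, 0.0673]
tool_rot: [3.07, 0.662, -0.0]
ft_force: [-1.7, -0.3, 4.4]
grip_width: 0.006
grip_force: 2.4
```

arm_command:
  motion:
    - [0,0,0,5,0]
    - [0,0,0,9,0]
    - [0,0,0,12,0]
    - [0,0,0,14,0]
    - [0,0,0,14,0]

```text
time: 2.18
position: [0.4441, -0.289, 0.0534]
tool_rot: [3.071, 0.661, -0.004]
ft_force: [-5.6, 0.3, 8.0]
grip_width: 0.005
grip_force: 4.0
```

arm_command:
  motion:
    - [0,0,0,1,0]
    - [0,0,0,2,0]
    - [0,0,0,3,0]
    - [0,0,0,4,0]
    - [0,0,0,4,0]

```text
time: 2.6
position: [0.4442, -0.2892, 0.0525]
tool_rot: [3.07, 0.66, -0.005]
ft_force: [-12.9, 4.0, 27.3]
grip_width: 0.006
grip_force: 13.5
```

arm_command:
  motion:
    - [0,0,0,0,0]
    - [0,0,0,0,0]
    - [0,0,0,0,0]
    - [0,0,0,-10,0]
    - [0,0,0,-25,0]

```text
time: 3.02
position: [0.4466, -0.2885, 0.0749]
tool_rot: [3.069, 0.661, 0.004]
ft_force: [2.2, 0.9, 1.9]
grip_width: 0.006
grip_force: 1.2
```

arm_command:
  motion:
    - [0,0,0,-20,0]
    - [0,0,0,-40,0]
    - [0,0,0,-70,0]
    - [0,0,0,-100,0]
    - [0,0,0,-100,0]

```text
time: 3.43
position: [0.4491, -0.29, 0.1806]
tool_rot: [3.062, 0.661, 0.013]
ft_force: [0.7, -0.1, 0.5]
grip_width: 0.006
grip_force: 0.0
```

```bash
cat >> h.py <<'E'
V=[0.4612,-0.2149,0.1228]
def to(P,yawY=None):
    "shift in tool axes mm from measured pose to P, spin deg to bring tool y to yawY"
    from bench import get_state
    s=get_state(); M=R.from_rotvec(s["tool_rot"]).as_matrix(); y=np.degrees(np.arctan2(M[1,1],M[0,1]))
    print("t",round(s["time"],2),"shift",(1e3*M.T@(np.array(P)-s["position"])).round(1),"yaw",y.round(1),"spin",None if yawY is None else (y-yawY).round(1),"F",s["ft_force"].round(1))
E
python3 - <<'E'
from h import *; from bench import *
for k in(2.48,2,1.5,1,.5,0): print(k,w(V,post(k)).round(4),w(V,post(k,.038)).round(4),w(V,post(k,.013)).round(4))
to([*w(V,post(2.48))[:2],.18],-90)
for n in("top","side"):
    p,d=get_image(n); cv2.imwrite(f"pics/{n}1.png",p[:,:,::-1])
a=cv2.imread("pics/top1.png")[160:270,265:435];b=cv2.imread("pics/side1.png")[165:275,290:440]
cv2.imwrite("pics/c1.png",np.hstack([cv2.resize(x,(400,280),interpolation=2) for x in(a,b)]))
E
```

```text
2.48 [ 0.4768 -0.1547  0.098 ] [ 0.4727 -0.1552  0.1092] [ 0.4812 -0.1542  0.0858]
2 [ 0.473  -0.139   0.0973] [ 0.469  -0.1395  0.1086] [ 0.4775 -0.1385  0.0851]
1.5 [ 0.4624 -0.1264  0.0941] [ 0.4583 -0.1269  0.1053] [ 0.4668 -0.1259  0.0818]
1 [ 0.4475 -0.1207  0.0889] [ 0.4434 -0.1212  0.1002] [ 0.4519 -0.1201  0.0767]
0.5 [ 0.4319 -0.1232  0.0832] [ 0.4278 -0.1237  0.0944] [ 0.4363 -0.1226  0.0709]
0 [ 0.4194 -0.1334  0.0782] [ 0.4153 -0.1339  0.0895] [ 0.4238 -0.1328  0.066 ]
t 3.43 shift [ 8.100e+01 -1.119e+02 -1.000e-01] yaw -65.7 spin 24.3 F [ 0.7 -0.1  0.5]
```

View pics/c1.png

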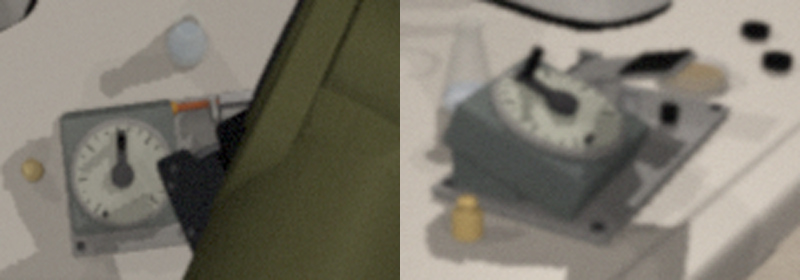

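arm_command:
  motion:
    - [26,16,-22,0,5]
    - [26,32,-45,0,10]
    - [26,49,-67,0,15]
    - [26,65,-90,0,20]
    - [26,81,-112,0,24]

```text
time: 3.95
position: [0.4722, -0.151, 0.1721]
tool_rot: [-3.141, -0.003, 0.003]
ft_force: [0.2, -0.4, 0.4]
grip_width: 0.268
grip_force: 0.0
```

arm_command:
  motion:
    - [26,0,0,10,0]
    - [26,0,0,20,0]
    - [26,0,0,30,0]
    - [26,0,0,40,0]
    - [26,0,0,40,0]

```text
time: 4.37
position: [0.4706, -0.1534, 0.1303]
tool_rot: [-3.14, -0.006, 0.008]
ft_force: [0.1, 0.3, 0.5]
grip_width: 0.292
grip_force: 0.0
```

Run:
```python
from h import *; from bench import *
to([.4745,-.155,.108],-90)
p,d=get_image("side"); p2,_=get_image("top")
b=np.hstack([cv2.resize(p[140:250,300:410],(400,400),interpolation=2),cv2.resize(p2[170:270,270:370],(400,400),interpolation=2)])
cv2.imwrite("pics/c2.png",b[:,:,::-1])
```

```text
t 4.37 shift [ 4.   1.6 22.3] yaw -89.8 spin 0.2 F [0.1 0.3 0.5]
```

View pics/c2.png

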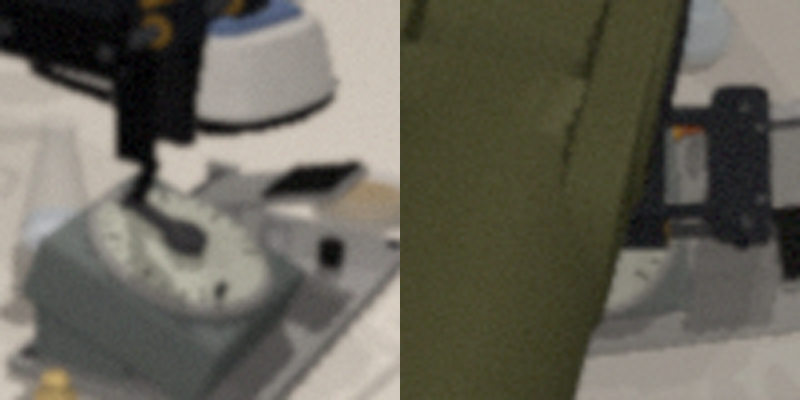

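arm_command:
  motion:
    - [26,4,1,5,0]
    - [26,4,1,10,0]
    - [26,4,1,15,0]
    - [26,4,1,20,0]
    - [26,4,1,22,0]

```text
time: 4.88
position: [0.4764, -0.1535, 0.1106]
tool_rot: [-3.141, -0.009, 0.002]
ft_force: [-1.1, 0.1, -0.1]
grip_width: 0.3
grip_force: 0.0
```

arm_command:
  motion:
    - [20,0,0,0,0]
    - [20,0,0,0,0]
    - [20,0,0,0,0]
  newtons: 5

```text
time: 5.13
position: [0.4771, -0.1537, 0.1118]
tool_rot: [3.141, 0.01, 0.001]
ft_force: [-0.6, 0.3, -0.7]
grip_width: 0.243
grip_force: 0.0
```

Run:
```python
from h import *; from bench import *
p,d=get_image("side")
b=cv2.resize(p[140:230,300:420],(800,600),interpolation=2)
cv2.imwrite("pics/c3.png",b[:,:,::-1])
# waypoints of centre (k leads) from commanded pose start
prev=None
to([.4745,-.155,.108],-90)
for k in(2.48,2.0,1.5,1.0,.5,0.1,-.1):
    # tip z: interpolate overlap so that tip is ~8mm above post base
    b=w(V,post(k,.013)); t=w(V,post(k,.038)); zt=b[2]+.009; f=(zt+.007-b[2])/(t[2]-b[2]); P=b+f*(t-b)
    print(k,P[:2].round(4),"TCPz",round(zt+.014,4),"yaw",round(-90+np.degrees(2.48-k),1))
```

```text
t 5.18 shift [-2.7  1.3  3.9] yaw -89.7 spin 0.3 F [-0.4 -0.  -0.4]
2.48 [ 0.4754 -0.1549] TCPz 0.1088 yaw -90.0
2.0 [ 0.4717 -0.1392] TCPz 0.1081 yaw -62.5
1.5 [ 0.461  -0.1266] TCPz 0.1048 yaw -33.9
1.0 [ 0.4461 -0.1208] TCPz 0.0997 yaw -5.2
0.5 [ 0.4305 -0.1233] TCPz 0.0939 yaw 23.4
0.1 [ 0.4201 -0.131 ] TCPz 0.0899 yaw 46.4
-0.1 [ 0.4162 -0.1363] TCPz 0.0882 yaw 57.8
```

View pics/c3.png

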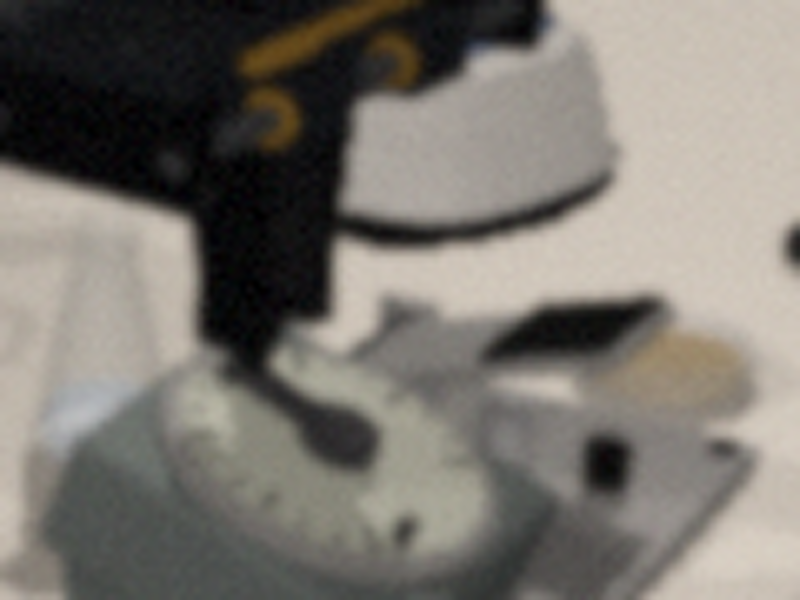

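arm_command:
  motion:
    - [20,-1,-4,1,-6]
    - [20,-2,-7,2,-12]
    - [20,-3,-10,3,-18]
    - [20,-4,-12,4,-23]
    - [20,-5,-15,4,-27]

```text
time: 5.6
position: [0.4731, -0.1406, 0.1088]
tool_rot: [3.047, 0.747, 0.004]
ft_force: [1.0, -3.7, 1.8]
grip_width: 0.23
grip_force: 1.8
```

Run:
```python
from h import *
to([.461,-.1266,.105],-34)
```

```text
t 5.6 shift [ -4.3 -18.    3.7] yaw -62.5 spin -28.5 F [ 1.  -3.7  1.8]
```

Contact (~4 N, friction), the knob is following.

arm_command:
  motion:
    - [20,0,-4,1,-6]
    - [20,-1,-8,2,-12]
    - [20,-2,-12,3,-18]
    - [20,-3,-15,3,-23]
    - [20,-5,-18,4,-28]

```text
time: 6.02
position: [0.4611, -0.1263, 0.1051]
tool_rot: [2.775, 1.462, 0.005]
ft_force: [2.7, -2.2, 2.5]
grip_width: 0.23
grip_force: 1.8
```

Run:
```python
from h import *
to([.4461,-.1208,.100],-5)
```

```text
t 6.02 shift [ -3.9 -15.5   5. ] yaw -34.4 spin -29.4 F [ 2.7 -2.2  2.5]
```

arm_command:
  motion:
    - [20,0,-3,1,-6]
    - [20,-1,-7,2,-12]
    - [20,-2,-10,3,-18]
    - [20,-3,-13,4,-23]
    - [20,-4,-16,5,-29]

```text
time: 6.43
position: [0.4457, -0.1206, 0.1]
tool_rot: [2.32, 2.11, 0.003]
ft_force: [2.1, -2.3, 0.4]
grip_width: 0.231
grip_force: 1.5
```

Run:
```python
from h import *
to([.4305,-.1233,.094],23)
```

```text
t 6.43 shift [ -4.1 -14.9   5.9] yaw -5.4 spin -28.4 F [ 2.1 -2.3  0.4]
```

arm_command:
  motion:
    - [20,0,-3,1,-6]
    - [20,-1,-6,2,-12]
    - [20,-2,-9,3,-18]
    - [20,-3,-12,5,-23]
    - [20,-4,-15,6,-28]

```text
time: 6.85
position: [0.4307, -0.1224, 0.094]
tool_rot: [1.74, 2.609, 0.002]
ft_force: [4.0, -1.5, 1.1]
grip_width: 0.232
grip_force: 1.5
```

Run:
```python
from h import *
to([.4201,-.131,.0905],46)
```

```text
t 6.85 shift [ -3.8 -13.1   3.4] yaw 22.6 spin -23.4 F [ 4.  -1.5  1.1]
```

arm_command:
  motion:
    - [20,0,-3,1,-5]
    - [20,-1,-6,2,-10]
    - [20,-2,-8,2,-15]
    - [20,-3,-11,3,-20]
    - [20,-4,-13,3,-24]

```text
time: 7.27
position: [0.4199, -0.1303, 0.0905]
tool_rot: [1.16, 2.915, 0.002]
ft_force: [3.2, 0.8, -1.1]
grip_width: 0.231
grip_force: 1.5
```

Run:
```python
from h import *
to([.4162,-.1363,.089],52)
p,_=__import__("bench").get_image("side")
cv2.imwrite("pics/c4.png",cv2.resize(p[140:250,300:432],(720,600),interpolation=2)[:,:,::-1])
```

```text
t 7.27 shift [-1.5 -6.9  1.5] yaw 46.6 spin -5.4 F [ 3.2  0.8 -1.1]
```

View pics/c4.png

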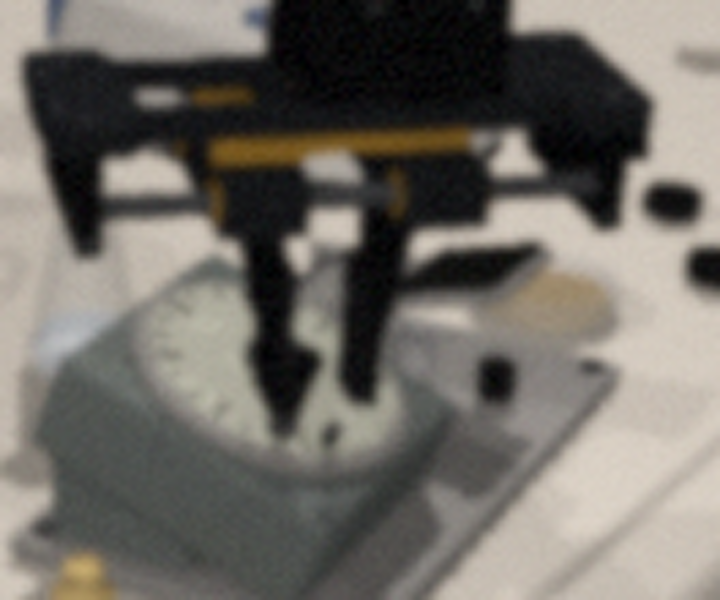

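The side view shows the arm tip at crop (285,432), just short of the zero pin at (330,433), with the post against the left finger.

arm_command:
  motion:
    - [20,0,-2,0,-2]
    - [20,0,-3,1,-4]
    - [20,-1,-4,1,-6]
    - [20,-1,-5,1,-6]
    - [20,-1,-5,1,-6]

```text
time: 7.73
position: [0.4158, -0.1343, 0.0889]
tool_rot: [1.016, 2.971, 0.001]
ft_force: [2.1, 2.5, 1.6]
grip_width: 0.231
grip_force: 1.4
```

arm_command:
  motion:
    - [20,0,-1,0,0]
    - [20,0,-1,0,0]
    - [20,0,-2,0,0]
    - [20,0,-2,0,0]

```text
time: 8.07
position: [0.414, -0.136, 0.0885]
tool_rot: [1.015, 2.973, 0.001]
ft_force: [2.8, 2.5, -0.6]
grip_width: 0.233
grip_force: 1.8
```

arm_command:
  motion:
    - [20,0,-1,0,0]
    - [20,0,-1,0,0]
    - [20,0,-2,0,0]
    - [20,0,-2,0,0]

```text
time: 8.4
position: [0.4138, -0.1363, 0.0885]
tool_rot: [1.013, 2.972, 0.004]
ft_force: [5.2, 5.5, -1.2]
grip_width: 0.227
grip_force: 3.5
```

arm_command:
  motion:
    - [20,0,0,0,0]
    - [20,0,-1,0,0]
    - [20,0,-1,0,0]
    - [20,0,-1,0,0]
  newtons: 20

```text
time: 8.73
position: [0.4136, -0.1365, 0.0885]
tool_rot: [1.012, 2.972, 0.005]
ft_force: [6.1, 7.3, -2.9]
grip_width: 0.231
grip_force: 4.3
```

arm_command:
  motion:
    - [20,0,-1,0,0]
    - [20,0,-1,0,0]
    - [20,0,-1,0,0]
    - [20,0,-1,0,0]
    - [20,0,-1,0,0]

```text
time: 9.15
position: [0.4135, -0.1367, 0.0886]
tool_rot: [1.011, 2.972, 0.007]
ft_force: [7.6, 8.7, -4.0]
grip_width: 0.229
grip_force: 5.1
```

Run:
```python
from h import *
to([.4162,-.1363,.089],52)
p,_=__import__("bench").get_image("side")
cv2.imwrite("pics/c5.png",cv2.resize(p[180:250,320:404],(720,600),interpolation=2)[:,:,::-1])
```

```text
t 9.15 shift [-1.9  1.9 -0.4] yaw 52.4 spin 0.4 F [ 7.6  8.7 -4. ]
```

View pics/c5.png

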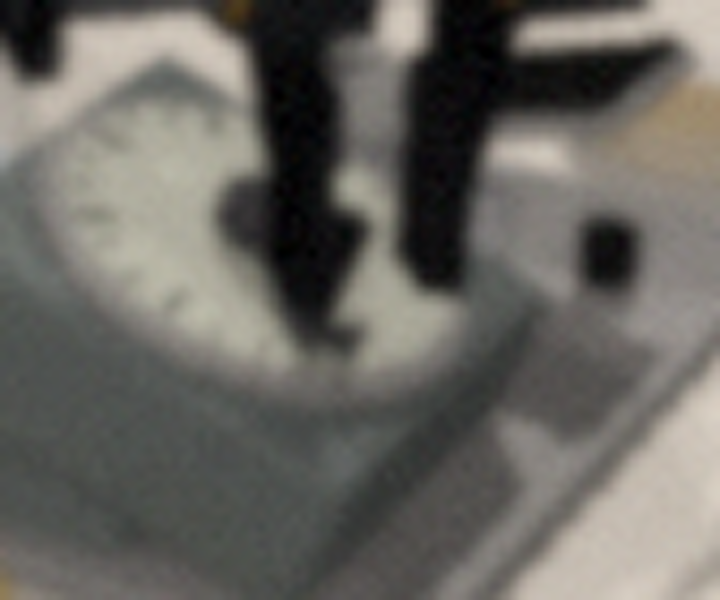

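The arm rests against the zero pin, near crop (330,338), and about 12 N was held. I'll back off and lift.

arm_command:
  motion:
    - [20,0,2,0,0]
    - [20,0,4,0,0]
    - [20,0,6,0,0]
    - [20,0,6,0,0]

```text
time: 9.53
position: [0.4143, -0.1352, 0.0883]
tool_rot: [-1.014, -2.972, 0.002]
ft_force: [-0.2, 0.4, -0.6]
grip_width: 0.232
grip_force: 0.0
```

arm_command:
  motion:
    - [20,0,1,0,0]
    - [20,0,1,-8,0]
    - [20,0,1,-20,0]
    - [20,0,1,-40,0]
    - [20,0,1,-70,0]

```text
time: 9.95
position: [0.4137, -0.1336, 0.1579]
tool_rot: [-1.013, -2.969, -0.0]
ft_force: [0.6, -0.9, 0.6]
grip_width: 0.236
grip_force: 0.0
```

arm_command:
  motion:
    - [20,0,0,-30,0]
    - [20,0,0,-60,0]
    - [20,0,0,-80,0]
    - [20,0,0,-80,0]
    - [20,0,0,-80,0]

```text
time: 10.37
position: [0.4161, -0.1344, 0.2401]
tool_rot: [1.014, 2.971, -0.002]
ft_force: [-1.3, 0.7, -0.2]
grip_width: 0.232
grip_force: 0.0
```

Run:
```python
from h import *
to([.4162,-.1363,.2],52)
p,_=__import__("bench").get_image("side")
cv2.imwrite("pics/c6.png",cv2.resize(p[165:275,290:440],(800,586),interpolation=2)[:,:,::-1])
```

```text
t 10.37 shift [-1.1 -1.5 40.1] yaw 52.3 spin 0.3 F [-1.3  0.7 -0.2]
```

View pics/c6.png

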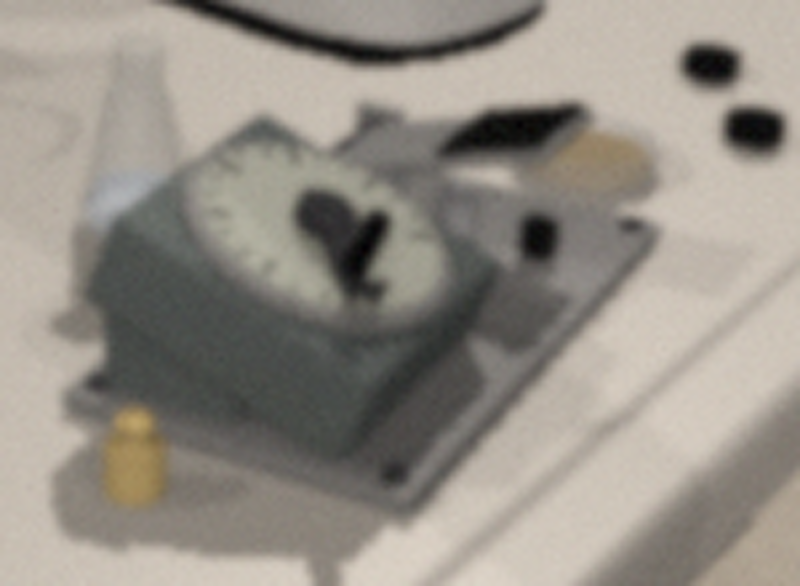

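The knob arm stands at the pin (crop 365,290), the pedal is up, and the flask, weight and dish look unmoved.

```bash
python3 -c "from bench import close_job;print(close_job())"
```

```text
the job is handed in; nothing more can be done
None
```

I've handed the job in: the pedal went down to its stop and came back up, the knob was held at its zero stop with about 12 N and left there, and the flask, weight and dish look unmoved; the judge returned no verdict.

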